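# Tip the orange parts case out of the packed bench rack

### The job

Take the orange parts case out of the tightly packed rack: first tip it well forward, its top towards the open front of the rack, then pull it up and free. Lower it right down onto the middle of the sky-blue work mat before letting go, so that it stands there upright, and leave the blue and the grey case standing in their places.

Things in the scene. Friction and masses are not known exactly. Their poses are not given: they have to be found in the camera images.
- case_orange: Orange parts case, to be taken: closed box 110 deep (x) x 46 thick (y) x 90 mm high, 0.2 to 0.45 kg. On top a solid grip fin 50 (x) x 12 (y) x 40 mm high, centred at x = -10 mm, its top 130 mm above the underside: pinch it across y. Origin: centre of the underside; z up; -x is its front, towards the robot. Stands in one of 3 places of a fixed steel rack, whose floor is 8 mm above the bench.
- case_blue: Blue parts case, loose; shape, size, origin and axes as the orange one. Both share the rack: 250 wide, 128 mm deep, open in front and above, with 3 places 49 mm apart along y and a fixed white drawer tower 46 wide, 90 mm high at each end, so there are 3 mm gaps between all. 3 mm before the cases' feet a front lip stands 14 mm above the rack floor; 3 mm behind, a wall 50 mm high.
- case_grey: Dark grey parts case, loose, in the same rack; shape, size, origin and axes as the orange one. A fixed steel bar runs along y over the rearmost 13 mm of all case tops, 22 mm above them, and catches a case lifted straight up. Tipped forward about its front lower edge, against the lip, by 10 degrees, a case comes out from under the bar; at 25 degrees it lifts out vertically.
- mat: Sky-blue square work mat with a thin white border line, 200 x 200 x 6 mm, fixed flat on the bench to the left or right of the rack. Origin: centre of its underside; z up; its top is 6 mm above the bench.

How it is judged (in metres and radians):
On the way, in this order (a step that is already met when the one before it is completed fails the run):
1. the orange case is tipped by 14 degrees or more while its foot is still in its place in the rack (angle between case_orange's own z axis and vertical above 0.245 rad and distance of case_orange from where it was at the start of the episode below 0.05 m), for 0.1 s.
2. the fingers still hold the orange case when its foot is down on the mat (within 14 mm of its top), so it is not dropped (horizontal distance between case_orange and mat below 0.06 m and z of case_orange in the frame of mat below 0.02 m and contact force between the fingers and case_orange above 2 N), for 0.1 s.
At the end, for the whole second after the job is handed in: The orange case stands upright (within 10 degrees) and still on the mat, the centre of its underside within 50 mm of the mat's centre; the blue and grey cases stand upright (within 10 degrees) within 30 mm of where they began (horizontal distance between case_orange and mat below 0.05 m and z of case_orange in the frame of mat between 0 and 0.014 m and angle between each of case_orange, case_blue, case_grey's own z axis and vertical below 0.17 rad and linear speed of case_orange below 0.02 m/s and angular speed of case_orange below 0.1 rad/s and distance of each of case_blue, case_grey from where it was at the start of the episode below 0.03 m); the robot touches nothing.
It fails at once if the blue or the grey case is tipped over (more than 25 degrees) or pulled out of its place (more than 50 mm) (angle between any of case_blue, case_grey's own z axis and vertical above 0.44 rad or distance of any of case_blue, case_grey from where it was at the start of the episode above 0.05 m).
It also fails if it takes over 48 s, if anything falls off the work surface, if the arm or the gripper's body presses on something with over 40 N, if the wrist force passes 120 N, or if a joint passes its speed limit or range.

### The arm

A 6-joint arm with a two-finger parallel gripper is mounted at the origin on the work surface. World frame = base frame: x ahead of the robot, y to its left, z up, the work surface at z = 0. Lengths are in m, angles in degrees, forces in N, time in s.
With the tool pointing down it reaches from about 0.4 to 0.825 m from the base axis. Payload 7 kg.
Tool frame: the origin (TCP) lies midway between the tips of the shut fingers; the grasp point (between the pads) lies 19 mm behind it; z points along the fingers, y is the line along which they close (so a half turn about z gives the same grasp; the last joint's range is limited). The gripper opens to 88 mm and grips with 3 to 60 N. Pads are 19 mm wide; open, the fingers measure 130 mm over their backs; the gripper's body (78 mm by 193 mm) begins 47 mm behind the grasp point.
Start: joints at [-53.394, 20.546, 0.682, 0, -70.136, -16.507], TCP at [0.232, -0.634, 0.227] pointing down, gripper open.
Joint ranges: [-176.03, 176.03], [-82.01, 121.73], [-58.28, 71.71], [-173.87, 95.51], [-174.79, -0.11], [-173.66, 173.66]. Speed limits (degrees/s): [136.94, 136.94, 172.46, 180, 180, 180].

### API

Orientations are given as a 3x3 rotation matrix whose columns are the frame's x, y, z axes.
In Python, from rig import robot gives the robot as it stands. Calls block until the motion is done:
- robot.goto(position, orientation): joint-space move of the TCP to a pose.
- robot.servo_line(position, ori=None, speed=0.15): straight line of the TCP; ori=None keeps the orientation; speed is the mean speed in m/s.
- robot.movej(angles): joint-space move.
- robot.move_gripper(opening): opening from 0.0 (shut) to 1.0 (fully open); the grip force is fixed at half the most; returns when the fingers have stopped.
- robot.dwell(seconds).
- robot.ik(position, orientation): joint angles nearest the present ones, or None.
- robot.grab_frame(name): name is "scene" or "top"; returns (picture, depth): 480x640x3 uint8, red, green, blue; 480x640 float32, m along the optical axis (not along the pixel's ray), 0 where there is no reading.
- robot.camera_info(name): a dict with "vfov" (degrees; the focal length in pixels is half the picture's height over the tangent of half this angle, whatever the lens; pixels are square), "cx", "cy" (the principal point, pixels), "view" (4x4, takes a point from world to camera coordinates). Camera axes: x right, y down, z forward; pixel columns grow to the right and rows downward; lengths in m; the calibration is good to about 2 mm. A picture is of the moment at which its call begins. camera_info takes no time and is no camera call.
A pose or a line that the arm cannot do raises robot.Unreachable and nothing moves.
- robot.job_done(): hands the job in; it is judged then, once.
Readings, each from a call of its own:
- robot.read_t(): time.
- robot.read_qpos(): joint angles.
- robot.read_qvel(): joint speeds.
- robot.read_effort(): joint torques, N m.
- robot.read_position(): TCP position.
- robot.read_tcp_rot(): TCP orientation.
- robot.read_force(): force on the tool from outside, world axes, zero at the start.
- robot.read_ft_torque(): the same for the moment, N m.
- robot.read_grip_width(): opening from 0.0 (shut) to 1.0 (fully open).
- robot.read_finger_force(): force on a finger pad.
Only numpy, scipy, OpenCV 4.12 (cv2) and the standard library are available. Lean on these libraries where they do the work, as an engineer would, in place of code of your own. Each camera call takes 0.05 s, during which the arm holds its last target. There are 200 camera calls.

## Working session

There is one attempt and no reset: what is moved stays moved. The work goes in short steps, each a Python script; the robot and the scene stay as the last script left them, time stands still between calls to the robot, and variables do not carry over. Pictures are saved under pics/ and viewed, at most 10 in all, crops included, and the job is handed in when it is done.

```bash
mkdir -p pics; cat > h.py <<'E'
import numpy as np, cv2
from rig import robot
def shot(cam,fn=None):
    im,d=robot.grab_frame(cam); c=robot.camera_info(cam)
    if fn: cv2.imwrite('pics/'+fn,im[:,:,::-1])
    f=240/np.tan(np.radians(c['vfov']/2)); v,u=np.mgrid[:480,:640]
    P=np.stack([(u-c['cx'])/f*d,(v-c['cy'])/f*d,d],-1)
    V=np.array(c['view']); W=(P-V[:3,3])@V[:3,:3]
    W[d==0]=np.nan
    return im,W
E
python3 - <<'E'
from h import *
for c in("scene","top"):
    im,W=shot(c,c+'1.png'); np.savez(c+'1.npz',im=im,W=W)
    print(robot.camera_info(c))
print(robot.read_t())
E
```

```text
{'vfov': 44.700667735008146, 'cx': 324.87287735301265, 'cy': 232.68214037090564, 'view': array([[-3.38730748e-01,  9.40883260e-01, -4.13997481e-04,
         2.03735414e-01],
       [ 6.67525806e-01,  2.40008215e-01, -7.04844206e-01,
        -3.59577309e-01],
       [-6.63076752e-01, -2.39028759e-01, -7.09362019e-01,
         1.46524912e+00],
       [ 0.00000000e+00,  0.00000000e+00,  0.00000000e+00,
         1.00000000e+00]])}
{'vfov': 47.15483877142575, 'cx': 318.4161374983138, 'cy': 238.49776357301283, 'view': array([[ 0.01860522, -0.99955664, -0.0232458 , -0.01736318],
       [-0.98717236, -0.0146774 , -0.15898207,  0.54789165],
       [ 0.15857039,  0.02590551, -0.98700777,  0.78690554],
       [ 0.        ,  0.        ,  0.        ,  1.        ]])}
0.1
```

View pics/scene1.png

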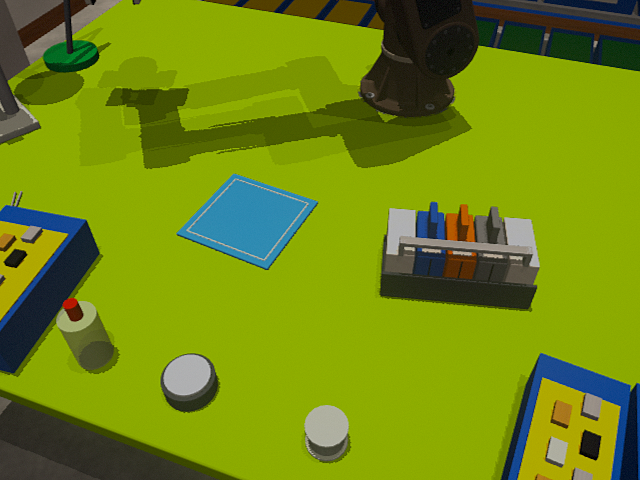

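View pics/top1.png

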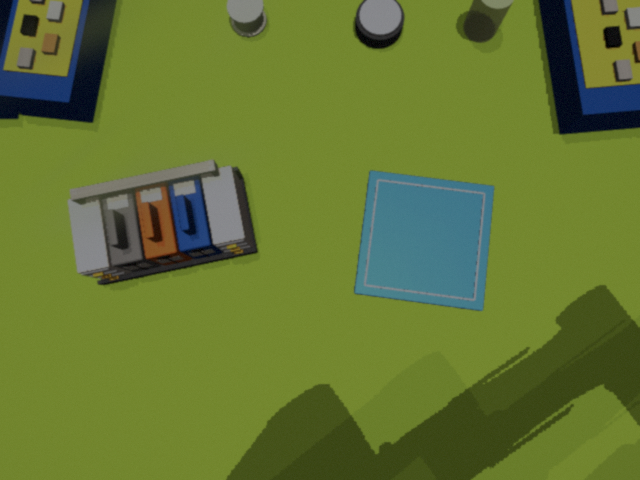

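The orange case is in the middle place, with its top at about (157,222) in the top view and its fin at (153,220). Blue is on its right, grey on its left, and the mat is centred near (427,240). Next I'll measure them.

```bash
python3 - <<'E'
from h import *
for c in("top","scene"):
    D=np.load(c+'1.npz'); im,W=D['im'],D['W']
    hsv=cv2.cvtColor(im,cv2.COLOR_RGB2HSV).astype(int); H,S,V=[hsv[...,i] for i in range(3)]
    z=W[...,2]
    near=(np.abs(W[...,0]-.6)<.35)&(np.abs(W[...,1])<.6)
    def rect(m,n):
        m=m&near
        k,l,st,_=cv2.connectedComponentsWithStats(m.astype(np.uint8)); 
        if k<2: print(c,n,'none');return
        m=l==1+st[1:,4].argmax()
        p=W[m]; r=cv2.minAreaRect((p[:,:2]*1000).astype(np.float32)); print(c,n,m.sum(),np.median(p,0).round(4),'rect',np.round(r[0],1),np.round(r[1],1),round(r[2],2))
    org=(H<16)&(S>150); blu=(H>105)&(H<125)&(S>120)
    print(np.histogram(z[org&near],bins=np.arange(0,.16,.008)))
    rect(org&(abs(z-.098)<.008),'otop'); rect(org&(abs(z-.138)<.006),'ofin')
    rect(blu&(abs(z-.098)<.008),'btop'); rect(blu&(abs(z-.138)<.006),'bfin')
    rect((S<80)&(abs(z-.138)<.006),'greyfin/bar')
    rect((abs(z-.098)<.008)&(W[...,1]>.1),'alltop')
    rect((H>92)&(H<108)&(S>120)&(abs(z)<.02),'mat')
    rect((S<60)&(V>100)&(z>.11)&(z<.135),'bar')
E
```

```text
(array([   0,    4,   24,   23,    9,    5,    9,    7,    9,   17,   48,
        194, 1164,   67,   58,   56,   74,  295,    0]), array([0.   , 0.008, 0.016, 0.024, 0.032, 0.04 , 0.048, 0.056, 0.064,
       0.072, 0.08 , 0.088, 0.096, 0.104, 0.112, 0.12 , 0.128, 0.136,
       0.144, 0.152]))
top otop 1349 [0.5443 0.2133 0.098 ] rect [559.  223.2] [99.4 47. ] 12.65
top ofin 340 [0.5537 0.2213 0.1381] rect [554.6 222.1] [48.3 12.4] 13.69
top btop 1389 [0.5561 0.1665 0.0981] rect [568.9 175.4] [98.4 46.5] 13.41
top bfin 335 [0.5653 0.174  0.1379] rect [565.9 174.9] [49.  12.6] 12.88
top greyfin/bar 357 [0.5443 0.2692 0.1377] rect [544.6 270.5] [51.2 13.2] 13.02
top alltop 10349 [0.562  0.2176 0.0981] rect [563.9 225. ] [113.2 243.1] 12.88
top mat 10402 [ 0.5571 -0.177   0.0065] rect [ 557.1 -174.7] [164.1 164.3] 83.2
top bar 1500 [0.6142 0.2359 0.1282] rect [614.1 236.5] [ 16.3 203.3] 13.0
(array([  0,   0,   0,   0,   0,   2,  19,  87,  85,  92, 131, 183, 579,
        92,  79,  99, 130, 124,   0]), array([0.   , 0.008, 0.016, 0.024, 0.032, 0.04 , 0.048, 0.056, 0.064,
       0.072, 0.08 , 0.088, 0.096, 0.104, 0.112, 0.12 , 0.128, 0.136,
       0.144, 0.152]))
scene otop 462 [0.554  0.2149 0.0975] rect [549.1 221.9] [68.9 46. ] 14.37
scene ofin 147 [0.5625 0.2242 0.1373] rect [559.9 224. ] [47.5 12.2] 13.39
scene btop 491 [0.5627 0.1677 0.0975] rect [560.1 174.2] [70.9 45.3] 13.22
scene bfin 158 [0.5723 0.1762 0.1369] rect [569.8 176.2] [50.9 11.7] 12.25
scene greyfin/bar 164 [0.5501 0.2717 0.1371] rect [548.  271.4] [49.6 12.2] 13.04
scene alltop 2535 [0.5506 0.2922 0.0974] rect [557.  273.8] [115.8 144.5] 12.8
scene mat 4987 [ 0.5643 -0.1702  0.0049] rect [ 558.2 -172.9] [167.9 169. ] 83.16
scene bar 964 [0.6156 0.2388 0.1275] rect [615.4 237. ] [ 19.3 204.2] 12.95
```

```bash
cat >> h.py <<'E'
from scipy.spatial.transform import Rotation as Ro
YAW=12.9; c,s=np.cos(np.radians(YAW)),np.sin(np.radians(YAW))
RX=np.array([[c,-s,0],[s,c,0],[0,0,1]])           # rack axes
O=RX@[.6015,.0932,0]+[0,0,.008]                   # case origin in the rack
MAT=np.array([.5575,-.174,.006])
G=np.array([0,0,.094])                            # TCP in case frame
FLIP=1
def tool(org,yaw,tip=0):
    R=Ro.from_euler('ZY',[yaw,-tip],degrees=True).as_matrix()
    return org+R@G, R@np.diag([FLIP,-FLIP,-1.])
def edge(dx,dz,tip):   # case origin when front lower edge is moved dx,dz (rack axes) and tipped
    R=Ro.from_euler('Y',-tip,degrees=True).as_matrix()
    return O+RX@(np.array([-.055+dx,0,dz])+R@[.055,0,0])
E
python3 - <<'E'
import h; from h import *
for h.FLIP in(1,-1):
    print(h.FLIP,[None if (q:=robot.ik(*t)) is None else np.round(q) for t in (tool(O,YAW),tool(edge(.004,.003,27),YAW,27),tool(edge(-.025,.17,27),YAW,27),tool(O+[0,0,.17],YAW),tool(MAT+[0,0,.17],-7),tool(MAT,-7))])
E
```

```text
1 [array([ 40.,  20., -17.,   0., -52.,  63.]), None, array([ 55., -11., -42.,  27., -41.,  30.]), array([ 40.,  13.,  -4.,   0., -73.,  63.]), array([  2.,  11.,  -7.,   0., -72.,  81.]), array([  2.,  19., -20.,   0., -51.,  81.])]
-1 [array([  40.,   20.,  -17.,    0.,  -52., -117.]), None, array([  55.,  -11.,  -42.,   27.,  -41., -150.]), array([  40.,   13.,   -4.,    0.,  -73., -117.]), array([  2.,  11.,  -7.,   0., -72., -99.]), array([  2.,  19., -20.,   0., -51., -99.])]
```

```bash
python3 - <<'E'
import h; from h import *
for dz in(.003,.02,.05,.08,.12):
    print(dz,[(t,np.round(q).astype(int).tolist() if (q:=robot.ik(*tool(edge(.004,dz,t),YAW,t))) is not None else None) for t in (6,10,14,18,22,25)])
# same case pose at 25, tool lagging by various angles
for lag in(5,10,15,20):
    T=25; P=edge(.004,.003,T)+Ro.from_euler('ZY',[YAW,-T],degrees=True).as_matrix()@(G+[0,0,.019])
    def tl(P,tip):
        R=Ro.from_euler('ZY',[YAW,-tip],degrees=True).as_matrix(); return P-R@[0,0,.019],R@np.diag([1,-1,-1.])
    P0=O+[0,0,.113]
    print(lag,robot.ik(*tl(P,T-lag)),robot.ik(*tl(P0,-lag)))
E
```

```text
0.003 [(6, [42, 16, -24, 4, -44, 58]), (10, [44, 13, -30, 8, -38, 53]), (14, [46, 11, -36, 14, -32, 46]), (18, [46, 8, -44, 24, -25, 36]), (22, [44, 6, -53, 43, -16, 19]), (25, None)]
0.02 [(6, [42, 15, -23, 4, -47, 58]), (10, [44, 12, -29, 8, -41, 53]), (14, [46, 10, -35, 13, -34, 47]), (18, [47, 7, -42, 22, -28, 38]), (22, [46, 4, -50, 36, -20, 24]), (25, [41, 3, -57, 56, -14, 9])]
0.05 [(6, [42, 13, -21, 4, -51, 58]), (10, [44, 11, -26, 7, -45, 54]), (14, [46, 8, -32, 12, -39, 48]), (18, [47, 5, -39, 19, -33, 41]), (22, [48, 2, -46, 29, -26, 31]), (25, [47, 0, -52, 41, -21, 20])]
0.08 [(6, [42, 12, -18, 4, -54, 59]), (10, [44, 9, -24, 7, -49, 55]), (14, [46, 6, -29, 11, -43, 50]), (18, [48, 3, -36, 17, -38, 43]), (22, [49, 0, -42, 25, -32, 35]), (25, [49, -2, -48, 33, -27, 27])]
0.12 [(6, [42, 10, -15, 3, -60, 59]), (10, [44, 7, -20, 6, -54, 56]), (14, [46, 4, -26, 10, -49, 51]), (18, [48, 1, -31, 15, -44, 46]), (22, [50, -2, -38, 21, -38, 39]), (25, [50, -4, -43, 27, -34, 32])]
5 [ 46.73066049   5.8223958  -49.58993884  32.44440996 -20.78951323
  27.07364469] [ 38.71054535  23.08268639 -12.02829955  -2.52636674 -59.41678202
  65.56098065]
10 [ 47.37444271   7.97042383 -40.72733586  17.06482449 -29.9492463
  41.55195669] [ 37.46391867  25.84510372  -7.2218697   -4.52826775 -66.11031703
  67.60309146]
15 [ 45.98297971  10.2818691  -33.67041698   8.86104124 -37.97676831
  50.31102733] [ 36.33613327  28.70249574  -2.61862277  -6.19331428 -72.58681448
  69.14012997]
20 [ 44.22574556  12.75652711 -27.65140992   3.6502032  -45.37617862
  56.2053436 ] [ 35.32081481  31.63411876   1.8195977   -7.63982375 -78.87843376
  70.29017258]
```

```bash
cat >> h.py <<'E'
LAG=10; GP=np.array([0,0,.114])                   # grasp point in case frame; tool leans LAG back in it
def tool(org,yaw,tip=0):
    E=lambda t: Ro.from_euler('ZY',[yaw,-t],degrees=True).as_matrix()
    R=E(tip-LAG)@np.diag([1,-1,-1.])
    return org+E(tip)@GP+R@[0,0,.019], R
E
python3 - <<'E'
from h import *
robot.move_gripper(.34)
robot.goto(*tool(O+[0,0,.15],YAW))
robot.servo_line(tool(O+[0,0,.055],YAW)[0],speed=.15)
shot("scene","near.png")
im,_=shot("top"); cv2.imwrite('pics/neartop.png',cv2.resize(im[140:300,40:280,::-1],None,fx=3,fy=3))
a=cv2.imread('pics/near.png')[180:320,360:560]; cv2.imwrite('pics/near.png',cv2.resize(a,None,fx=4,fy=4))
print(robot.read_t(),robot.read_position(),tool(O+[0,0,.055],YAW)[0],robot.read_grip_width(),robot.read_force())
E
```

```text
5.2833 [0.5630428  0.22472598 0.15961695] [0.5622959  0.22439612 0.15828865] 0.33726054018190943 [ 0.04653571  0.24726294 -1.2345408 ]
```

View pics/near.png

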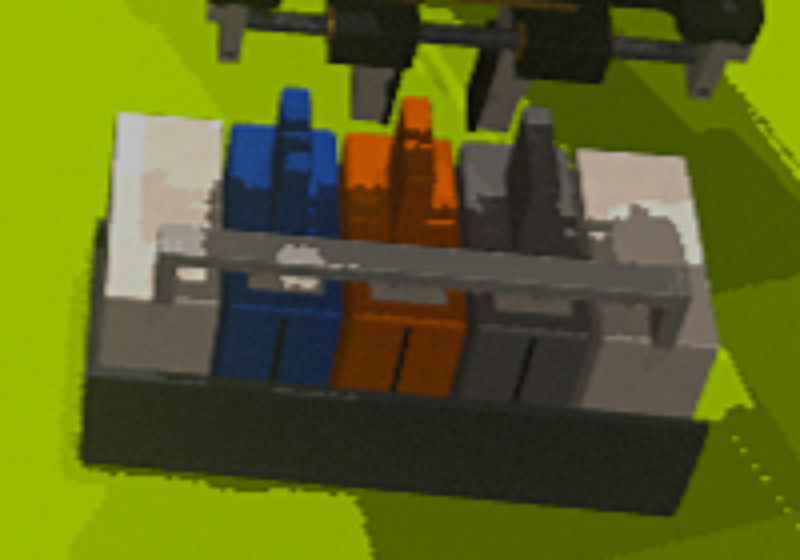

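The fingers hang at crop (375,100) and (490,100), either side of the orange fin at (415,110). That looks about right once perspective is allowed for. I'll check the lateral centring with depth.

```bash
python3 - <<'E'
from h import *
for cam in("scene","top"):
    im,W=shot(cam); Q=(W@RX)  # rack axes
    m=(W[...,2]>.158)&(W[...,2]<.178)&(abs(Q[...,0]-.6)<.05)&(abs(Q[...,1]-.093)<.06)
    k,l,st,_=cv2.connectedComponentsWithStats(m.astype(np.uint8))
    for i in range(1,k):
        if st[i,4]>15: print(cam,st[i,4],np.nanpercentile(Q[l==i],[3,50,97],axis=0).round(4).tolist())
    m=(abs(W[...,2]-.138)<.004)&(abs(Q[...,0]-.59)<.04)&(abs(Q[...,1]-.093)<.08)
    k,l,st,_=cv2.connectedComponentsWithStats(m.astype(np.uint8))
    for i in range(1,k):
        if st[i,4]>15: print(cam,'fin',st[i,4],np.nanpercentile(Q[l==i],[3,50,97],axis=0).round(4).tolist())
p=robot.read_position();print(p@RX)
E
```

```text
scene 85 [[0.6048, 0.0621, 0.1608], [0.6123, 0.0698, 0.1714], [0.6147, 0.0773, 0.1774]]
scene 110 [[0.5956, 0.1075, 0.1594], [0.6117, 0.113, 0.1689], [0.6151, 0.1229, 0.1773]]
scene fin 161 [[0.5708, 0.0388, 0.1344], [0.5959, 0.0438, 0.1371], [0.6172, 0.0504, 0.1396]]
scene fin 166 [[0.5707, 0.0877, 0.1349], [0.5949, 0.0928, 0.1372], [0.6176, 0.0989, 0.1395]]
scene fin 167 [[0.5705, 0.1366, 0.1345], [0.595, 0.1414, 0.1373], [0.6178, 0.1476, 0.1393]]
top 96 [[0.5886, 0.1071, 0.1602], [0.5907, 0.1092, 0.17], [0.6019, 0.1224, 0.1775]]
top 34 [[0.5885, 0.0627, 0.1645], [0.5893, 0.0693, 0.1696], [0.5904, 0.0765, 0.1736]]
top fin 296 [[0.5678, 0.0381, 0.1356], [0.5886, 0.0435, 0.1381], [0.6096, 0.0496, 0.1406]]
top fin 232 [[0.5672, 0.0871, 0.1345], [0.5828, 0.0924, 0.1379], [0.5989, 0.0984, 0.1404]]
top fin 265 [[0.5675, 0.136, 0.1352], [0.5852, 0.1417, 0.1378], [0.6054, 0.1472, 0.1404]]
[0.59876654 0.09339666 0.15943571]
```

```bash
python3 - <<'E'
from h import *
robot.servo_line(tool(O,YAW)[0],speed=.1)
print(robot.read_t(),robot.read_position(),tool(O,YAW)[0],robot.read_force())
robot.move_gripper(0.)
print(robot.read_grip_width()*88,robot.read_finger_force(),robot.read_force())
robot.servo_line(tool(edge(0,.003,0),YAW)[0],speed=.03); print(robot.read_force())
for t in (5,10,15,20,25):
    p,R=tool(edge(.004*t/25,.003+.003*t/25,t),YAW,t)
    robot.servo_line(p,R,speed=.04); print(t,robot.read_force().round(1),robot.read_ft_torque().round(2),robot.read_finger_force())
robot.dwell(.2)
print(robot.read_t(),robot.read_position(),p)
a,_=shot("scene"); a=a[160:320,340:560,::-1]; cv2.imwrite('pics/tip.png',cv2.resize(a,None,fx=3.6,fy=3.6))
E
```

```text
6.0833 [0.56264591 0.22449047 0.10362428] [0.5622959  0.22439612 0.10328865] [ 0.07067332 -0.0978873   0.74746997]
11.894077550433998 29.99978631734848 [0.15527372 1.68720127 2.56471581]
[-0.06460548 -0.46279827 -4.06955262]
5 [ 0.3 -0.3 -4.4] [-0.   -0.32 -0.02] 29.996970891952515
10 [ 1.  -0.  -4.2] [-0.06  0.04  0.01] 29.997073709964752
15 [ 0.7  0.8 -3.9] [-0.11  0.55  0.  ] 29.996938705444336
20 [ 0.8  0.2 -4.7] [-0.22  0.95  0.02] 29.996943175792694
25 [ 0.8 -0.6 -4.1] [-0.34  1.44  0.02] 29.99702274799347
8.8417 [0.52329768 0.21590402 0.12250942] [0.52221891 0.21521726 0.1222105 ]
```

View pics/tip.png

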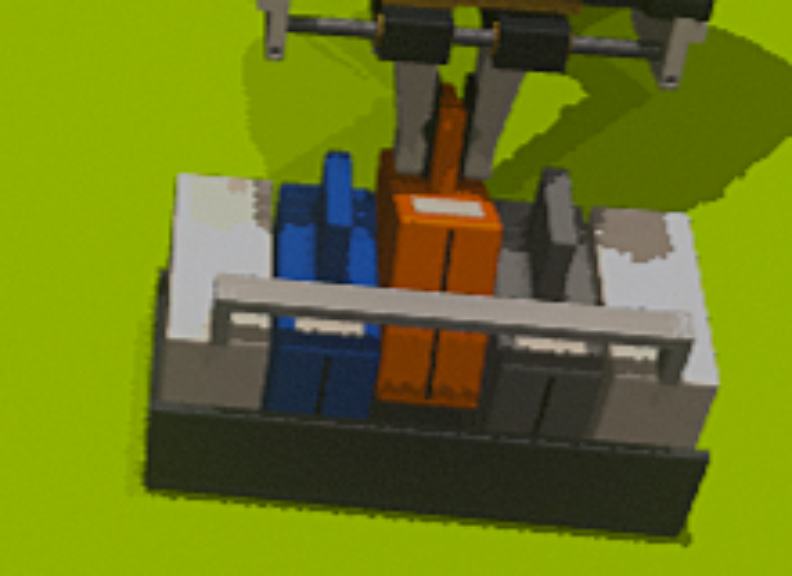

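The orange case is tipped forward and clear of the bar, with its rear face around crop (435,300). Blue and grey are still upright. I'll measure the actual tip angle, then lift.

```bash
cat >> h.py <<'E'
def rear_tip(W,im):
    hsv=cv2.cvtColor(im,cv2.COLOR_RGB2HSV).astype(int); m=(hsv[...,0]<16)&(hsv[...,1]>150)
    Q=W@RX; m&=(abs(Q[...,0]-.6)<.1)&(abs(Q[...,1]-.093)<.05)
    N=np.cross(np.gradient(cv2.blur(Q,(5,5)),axis=1),np.gradient(cv2.blur(Q,(5,5)),axis=0))
    N/=np.linalg.norm(N,axis=-1,keepdims=True); N*=np.sign(N[...,2:])
    a=np.degrees(np.arctan2(-N[...,0],N[...,2]))[cv2.erode(m.astype(np.uint8),np.ones((5,5)))>0]
    return np.histogram(a[np.isfinite(a)],bins=np.arange(-92,92,8)), 
E
python3 - <<'E'
from h import *
im,W=shot("scene"); print(rear_tip(W,im))
p,R=tool(edge(.004,.02,25),YAW,25); robot.servo_line(p,R,speed=.05); print(robot.read_force())
p,R=tool(edge(-.026,.026,25),YAW,25); robot.servo_line(p,R,speed=.06); print(robot.read_force())
p,R=tool(edge(-.026,.06,25),YAW,25); robot.servo_line(p,R,speed=.06); print(robot.read_force(),robot.read_t())
im,W=shot("scene"); print(rear_tip(W,im))
a=im[140:320,340:560,::-1]; cv2.imwrite('pics/lift.png',cv2.resize(a,None,fx=3.3,fy=3.3))
E
```

```text
((array([0, 0, 0, 0, 0, 0, 0, 0, 0, 0, 0, 0, 0, 0, 0, 0, 0, 0, 0, 0, 0, 0]), array([-92, -84, -76, -68, -60, -52, -44, -36, -28, -20, -12,  -4,   4,
        12,  20,  28,  36,  44,  52,  60,  68,  76,  84])),)
[ 0.34932357  0.36556994 -3.90682846]
[-0.22379494 -0.08861029 -4.81883477]
[-0.22091598 -0.77582415 -4.07016321] 10.75
((array([0, 0, 0, 0, 0, 0, 0, 0, 0, 0, 0, 0, 0, 0, 0, 0, 0, 0, 0, 0, 0, 0]), array([-92, -84, -76, -68, -60, -52, -44, -36, -28, -20, -12,  -4,   4,
        12,  20,  28,  36,  44,  52,  60,  68,  76,  84])),)
```

View pics/lift.png

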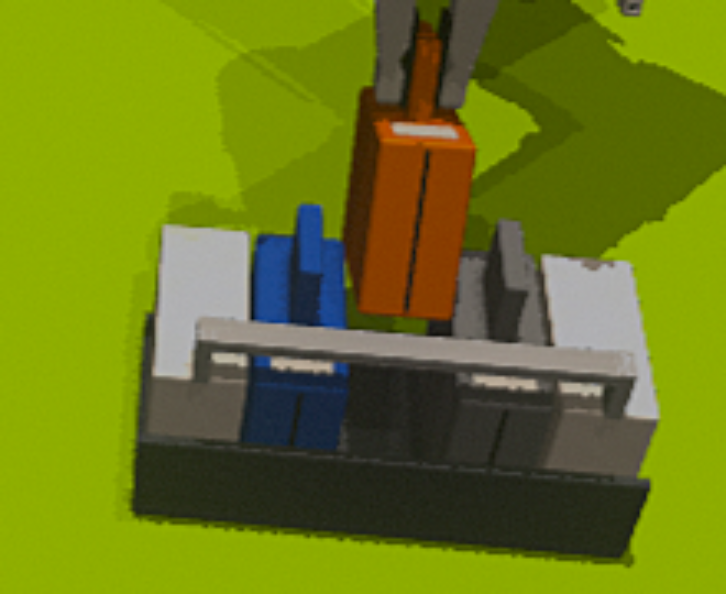

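```bash
python3 - <<'E'
from h import *
im,W=shot("scene"); Q=W@RX
hsv=cv2.cvtColor(im,cv2.COLOR_RGB2HSV).astype(int); m=(hsv[...,0]<16)&(hsv[...,1]>150)&(abs(Q[...,1]-.106)<.006)&(Q[...,2]>.05)
p=Q[m]; 
for z0 in np.arange(.06,.24,.01):
    s=p[abs(p[:,2]-z0)<.005]
    if len(s)>2: print(z0.round(3),len(s),np.median(s[:,0]).round(4))
E
```

```text
0.11 7 0.6192
0.12 42 0.6169
0.13 52 0.6127
0.14 51 0.6077
0.15 50 0.6031
0.16 57 0.5988
0.17 62 0.5936
0.18 71 0.5885
0.19 66 0.5839
```

Tip angle is 25.2°, so the case has not slipped. Next I'll lift it clear, carry it over and upright it above the mat.

```bash
python3 - <<'E'
from h import *
p,R=tool(edge(-.026,.165,25),YAW,25); robot.servo_line(p,R,speed=.12)
p,R=tool(edge(-.06,.17,0),YAW,0); robot.servo_line(p,R,speed=.1)
robot.goto(*tool(MAT+[0,0,.17],-7))
robot.servo_line(tool(MAT+[0,0,.05],-7)[0],speed=.12); robot.dwell(.2)
print(robot.read_t(),robot.read_position(),tool(MAT+[0,0,.05],-7)[0],robot.read_force(),robot.read_finger_force())
shot("top","mat_top.png"); im,W=shot("scene","mat_scene.png")
a=cv2.imread('pics/mat_scene.png')[100:340,120:560]; cv2.imwrite('pics/mat_scene.png',cv2.resize(a,None,fx=1.8,fy=1.8))
# rear face profile along case x
r=np.radians(-7); A=np.array([[np.cos(r),-np.sin(r),0],[np.sin(r),np.cos(r),0],[0,0,1]]); Q=(W-MAT)@A
hsv=cv2.cvtColor(im,cv2.COLOR_RGB2HSV).astype(int); m=(hsv[...,0]<16)&(hsv[...,1]>150)&(abs(abs(Q[...,1])-.014)<.005)&(Q[...,0]>.03)
p=Q[m]
for z0 in np.arange(.04,.16,.01):
    s=p[abs(p[:,2]-z0)<.005]
    if len(s)>2: print(z0.round(3),len(s),np.median(s[:,0]).round(4))
E
```

```text
15.2583 [ 0.55456883 -0.17362453  0.15199763] [ 0.55422528 -0.17359791  0.15128865] [-0.60412389  0.01815947 -4.47200584] 29.996917247772217
0.05 9 0.0556
0.06 32 0.0559
0.07 28 0.0562
0.08 30 0.0564
0.09 35 0.0559
0.1 28 0.0559
0.11 26 0.0558
0.12 25 0.0557
0.13 26 0.056
0.14 74 0.0501
```

View pics/mat_scene.png

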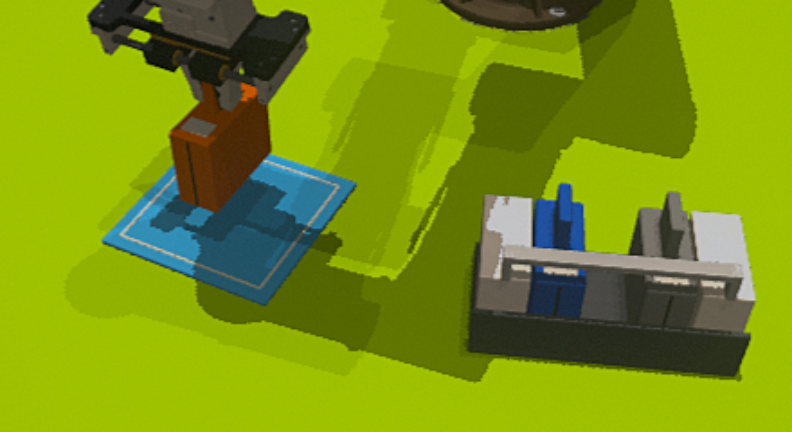

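The case hangs upright over the mat, its rear face vertical at x = +55.8 mm from the mat's centre. Blue and grey are standing in the rack. I'll lower it until it touches.

```bash
python3 - <<'E'
from h import *
robot.servo_line(tool(MAT+[0,0,.006],-7)[0],speed=.08); robot.dwell(.2); f0=robot.read_force()[2]
for dz in (.004,.003,.002,.001,0,-.001,-.002,-.003):
    robot.servo_line(tool(MAT+[0,0,dz],-7)[0],speed=.02); robot.dwell(.1); f=robot.read_force()[2]; print(dz,f)
    if f-f0>5: break
robot.dwell(.3); print(robot.read_finger_force())
robot.move_gripper(.5); robot.dwell(.2)
p,R=robot.read_position(),robot.read_tcp_rot()
robot.servo_line(p-.09*R[:,2],speed=.1)
robot.servo_line(robot.read_position()+[0,0,.08],speed=.2)
im,W=shot("scene","end.png"); print(robot.read_t(),robot.read_force())
a=cv2.imread('pics/end.png')[100:340,120:560]; cv2.imwrite('pics/end.png',cv2.resize(a,None,fx=1.8,fy=1.8))
E
```

```text
0.004 -4.907040996664454
0.003 -4.302526874860391
0.002 -4.629483318069872
0.001 -3.646660473026589
0 2.097016212292571
29.99930441379547
20.9083 [-1.082293    0.71724514 -0.12456675]
```

View pics/end.png

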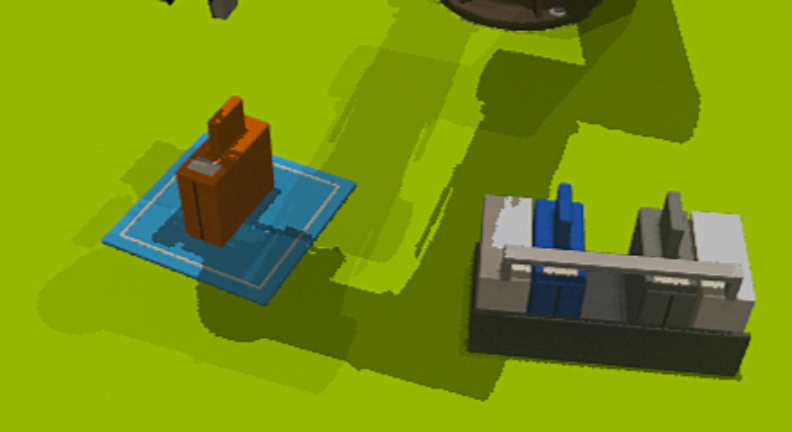

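The orange case stands upright in the middle of the mat, the gripper is clear, and blue and grey are in their places.

```bash
python3 -c "
from rig import robot
print(robot.job_done())"
```

```text
the job is handed in; nothing more can be done
None
```

I handed the job in at about 21 s: the orange case was tipped 25° and lifted out, and now stands upright in the middle of the mat, with blue and grey in their places; the hand-in call returned no verdict.

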